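# Roll a steel cylinder into its V-block and slide it to the end stop

### The job

Roll the loose steel cylinder along the bench with your fingertips, up the ramp and over the crest of the V-block until it lies in the groove, then gently push it endwise along the groove until it touches the end stop, and let go. Only push it: do not pick it up or lift it, and leave the other things on the bench where they stand.

Things in the scene. Friction and masses are not known exactly. Their poses are not given: they have to be found in the camera images.
- cylinder: Smooth closed polished-steel cylinder (friction about 0.4), 40 mm diameter, 140 mm long, about 0.4 kg, lying on its side on the bench before the V-block's ramp, roughly parallel to the groove. Pushed slowly, it stops within mm when let go. Origin on its axis at mid-length, 20 mm above the bench; own y is its long axis, pointing to the end on the stop's side; x and z turn as it rolls.
- v_block: Low aluminium V-block fixed to the bench, 130 mm long along its groove (own y). Origin on the bench under the groove's bottom; own +x is the way to roll, away from the robot. 15 degree ramp from x = -64 mm; groove flanks of 30 degrees, bottom 2 mm up; back wall 32 mm high, to x = 55 mm. Seated, the cylinder's axis is at x = 0, 25 mm up, along y. Right end (-y, at -65 mm) open.
- crest (a point): Middle of the crest where the ramp meets the groove, 12 mm above the bench, 18 mm before the groove's bottom (block x = -18 mm). The axes are the block's.
- stop_face (a point): On the face of the end stop that looks along the groove, on the axis of a seated cylinder (block x = 0, y = 65, z = 25 mm). The stop is a steel plate over the groove's left (+y) end, 8 mm thick, 46 mm high, x = -13 to 53 mm. With the cylinder against it, the cylinder's origin is 70 mm from here and its right end sticks 10 mm out of the block.
- red_pot: Small pot with a red lid, 59 mm diameter, 58 mm high, origin under its centre; bystander, leave alone.
- glass_vial: Stoppered glass vial, 30 mm diameter, 70 mm high, standing to the right of the ramp, origin under its centre; bystander, leave alone.
- erlenmeyer: Conical flask, 80 mm diameter, 119 mm high, behind and to the right of the V-block, origin under its centre; bystander, leave alone.
- bench_timer: Bench timer 45 x 70 x 29 mm, origin under its centre; bystander, leave alone.
- petri_0: Culture plate 90 mm diameter, 15 mm high, origin under its centre; bystander, leave alone.
- wash_bottle: White square plastic bottle with a red cap, 68 x 68 x 228 mm, at the back, origin under its centre; bystander, leave alone.
- lamp_foot (a point): On top of the round foot (160 mm diameter) of the desk lamp, which is fixed furniture left of the V-block. Its arm slants up from the foot to the left (+y) to a joint 0.33 m high some 0.2 m away, then down again to the left; the shade hangs behind (+x). Nothing of the lamp is nearer than x = 0.43 m: swing the arm past on the near side.

How it is judged:
By the outcome, as a careful person would: the job done as asked, in the order asked, and still so for the second after the job is handed in, with the robot touching nothing.
It also fails if it takes over 54 s, if anything falls off the work surface, if the arm or the gripper's body presses on something with over 40 N, if the wrist force passes 120 N, or if a joint passes its speed limit or range.

### The arm

A 6-joint arm with a two-finger parallel gripper is mounted at the origin on a cart in front of the work surface, level with it; the furniture and walls round the work are solid. World frame = base frame: x ahead of the robot, y to its left, z up, the work surface at z = 0. Lengths are in m, angles in rad, forces in N, time in s.
With the tool pointing down it reaches from about 0.375 to 0.975 m from the base axis. Payload 3.8 kg.
Tool frame: the origin (TCP) lies midway between the tips of the shut fingers; the grasp point (between the pads) lies 19 mm behind it; x points along the fingers, y is the direction in which the jaws open and shut, and the axes are right-handed (so a half turn about x gives the same grasp; the last joint's range is limited). The gripper opens to 88 mm and grips with 3 to 60 N. Pads are 18 mm wide; open, the fingers measure 123 mm over their backs; the gripper's body (75 mm by 187 mm) begins 45 mm behind the grasp point.
Start: joints at [-1.384, 0.264, 1.604, -0, 1.274, -0.037], TCP at [0.15, -0.658, 0.239] pointing down, gripper open.
Joint ranges: [-2.63, 2.63], [-0.94, 2.18], [0.31, 2.57], [-1.31, 4.45], [0, 2.66], [-2.55, 2.55]. Speed limits (rad/s): [2.57, 2.57, 3.14, 3.14, 3.14, 3.14].

### API

Orientations are given as a rotation vector (axis times angle).
In Python, from cell import manip, inverse_kinematics, cams, order gives the robot as it stands. Calls block until the motion is done:
- manip.move_pose(position, orientation): joint-space move of the TCP to a pose.
- manip.move_linear(position, rate=0.15, rot=None): straight line of the TCP; rot=None keeps the orientation; rate is the mean speed in m/s.
- manip.set_joints(angles): joint-space move.
- manip.set_gripper(opening, force=None): finger opening in m; force is the grip in N (None keeps the last); returns when the fingers have stopped.
- manip.dwell(seconds).
- inverse_kinematics(position, orientation): joint angles nearest the present ones, or None.
- manip.state(): the state.
- cams.capture(name): name is "scene" or "top" or "wrist"; returns a dict with "image" (420x560x3 uint8, blue, green, red), "z_map" (420x560 float32, m along the optical axis (not along the pixel's ray), 0 where there is no reading), "intrinsics" (3x3 intrinsics, pixels), "position" and "orientation" of the camera in the world; the wrist camera has in their place "T_tool_cam" (4x4, takes a point from camera to tool coordinates, whose origin is the TCP and whose axes are the tool frame's). Camera axes: x right, y down, z forward; pixel columns grow to the right and rows downward; lengths in m; the calibration is good to about 2 mm. A picture is of the moment at which its call begins: read the wrist's pose just before it.
A pose or a line that the arm cannot do raises manip.IKError and nothing moves.
- order.close_job(): hands the job in, once; it reports no verdict.
The state is a dict: "clock": time; "joint_pos": joint angles; "joint_velocities": joint speeds; "tau": joint torques, N m; "tool_pos": TCP position; "tcp_rot": TCP orientation; "contact_force": force on the tool from outside, world axes, zero at the start; "moment": the same for the moment, N m; "gripper_width": finger opening in m.
Only numpy, scipy, OpenCV 4.12 (cv2) and the standard library are available. Lean on these libraries where they do the work, as an engineer would, in place of code of your own. Each camera call takes 0.05 s, during which the arm holds its last target.

## Working session

There is one attempt and no reset: what is moved stays moved. The work goes in short steps, each a Python script; the robot and the scene stay as the last script left them, time stands still between calls to the robot, and variables do not carry over. Pictures are saved under pics/ and viewed, and the job is handed in when it is done.

```bash
ls; mkdir -p pics
python3 - <<'E'
from cell import manip,cams
import cv2,numpy as np
s=manip.state();print(s['clock'],s['tool_pos'],s['tcp_rot'],s['gripper_width'])
for n in['scene','top']:
    c=cams.capture(n);cv2.imwrite(f'pics/{n}0.png',c['image']);np.savez(f'{n}0.npz',**c)
    print(n,c['intrinsics'],c['position'],c['orientation'])
E
```

```text
pics
0.0 [ 0.14965492 -0.65744413  0.23738074] [ 2.10387554  0.23874841 -2.10424452] 0.08791829243902566
scene [[490.97521356   0.         278.3038166 ]
 [  0.         490.97521356 214.38987202]
 [  0.           0.           1.        ]] [-0.63262506 -0.80769003  0.6082854 ] [-1.73744399  1.04447896 -0.66393106]
top [[545.87132757   0.         273.72226339]
 [  0.         545.87132757 208.87135379]
 [  0.           0.           1.        ]] [-0.3792776  -0.11295462  1.45987716] [-1.89400178  1.90226174 -0.56650623]
```

View pics/scene0.png

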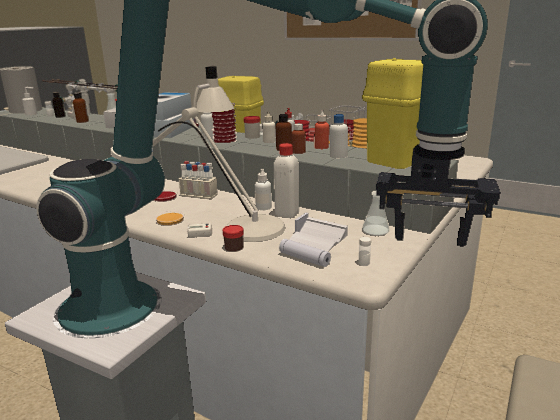

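View pics/top0.png

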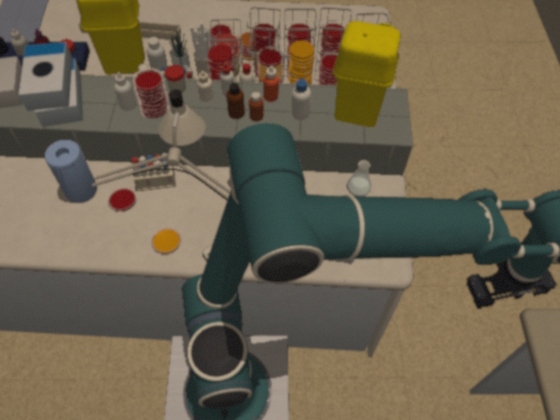

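The scene view shows the cylinder at about (305,250), the V-block behind it at (320,235), the vial at (365,250) and the pot at (233,237). In the top view the arm hides the work area. I'll zoom in and get rough points.

```bash
cat > h.py <<'E'
import numpy as np,cv2
from scipy.spatial.transform import Rotation as R
def cloud(c,T=None):
    K=c['intrinsics'];z=c['z_map'];v,u=np.mgrid[:420,:560]
    P=np.stack([(u-K[0,2])/K[0,0]*z,(v-K[1,2])/K[1,1]*z,z],-1)
    if T is None: return P@R.from_rotvec(c['orientation']).as_matrix().T+c['position']
    return P@T[:3,:3].T+T[:3,3]
def ray(c,uv,h,T=None):
    K=c['intrinsics'];d=np.c_[(np.atleast_2d(uv)-K[:2,2])/K[0,0],np.ones(len(np.atleast_2d(uv)))]
    if T is None: A=R.from_rotvec(c['orientation']).as_matrix();p=c['position']
    else: A=T[:3,:3];p=T[:3,3]
    d=d@A.T; return p+d*((h-p[2])/d[:,2])[:,None]
E
python3 - <<'E'
from h import *
c=dict(np.load('scene0.npz'))
im=c['image'];P=cloud(c)
cv2.imwrite('pics/z0.png',cv2.resize(im[170:280,210:410],None,fx=4,fy=4,interpolation=cv2.INTER_CUBIC))
for uv in [(255,260),(283,248),(310,256),(318,240),(330,225),(340,235),(365,240),(364,262),(233,230),(305,266),(375,225),(285,155)]:
    print(uv,P[uv[1],uv[0]].round(3))
E
```

```text
(255, 260) [ 0.338 -0.182 -0.001]
(283, 248) [ 0.391 -0.239  0.023]
(310, 256) [ 0.375 -0.326  0.027]
(318, 240) [ 0.499 -0.291  0.011]
(330, 225) [ 0.572 -0.296  0.029]
(340, 235) [ 0.549 -0.337  0.014]
(365, 240) [ 0.434 -0.449  0.072]
(364, 262) [ 0.427 -0.452  0.014]
(233, 230) [ 0.368 -0.097  0.057]
(305, 266) [ 0.367 -0.315 -0.001]
(375, 225) [ 0.619 -0.415  0.033]
(285, 155) [ 0.636 -0.117  0.201]
```

View pics/z0.png

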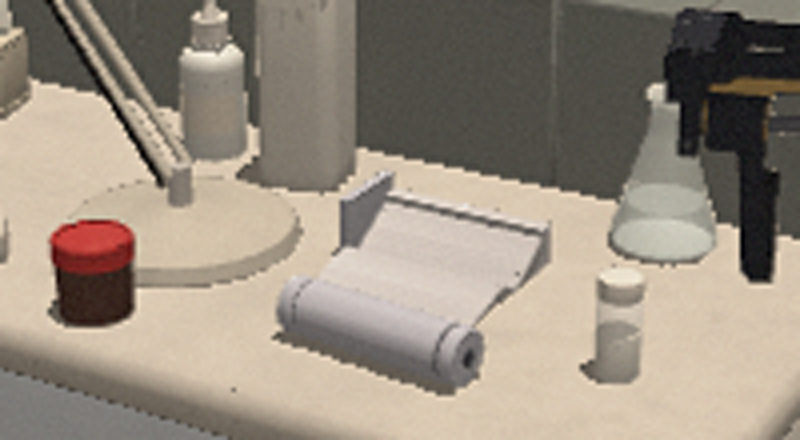

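```bash
cat >> h.py <<'E'
def down(yaw): # tool x down, jaw y dir = world y rotated by yaw
    return R.from_euler('z',yaw)*R.from_matrix(np.array([[0,0,1],[0,1,0],[-1,0,0.]]))
def shot(name):
    from cell import manip,cams
    s=manip.state();c=cams.capture('wrist');T=np.eye(4);T[:3,:3]=R.from_rotvec(s['tcp_rot']).as_matrix();T[:3,3]=s['tool_pos'];T=T@c['T_tool_cam']
    cv2.imwrite(f'pics/{name}.png',c['image']);np.savez(name+'.npz',T=T,**c);return c,T
E
python3 - <<'E'
from h import *
from cell import manip,inverse_kinematics as ik
s=manip.state();print(R.from_rotvec(s['tcp_rot']).as_matrix().round(2))
for y in(0,np.pi):print(ik([.42,-.28,.36],down(y).as_rotvec()))
manip.move_pose([.42,-.28,.36],down(0).as_rotvec())
c,T=shot('w1');print(T.round(3),manip.state()['clock'])
E
```

```text
[[-0.    0.22 -0.98]
 [ 0.   -0.98 -0.22]
 [-1.   -0.   -0.  ]]
[-6.37351327e-01 -1.15169870e-01  1.78990048e+00 -4.44089210e-16
  1.46686205e+00 -2.20814765e+00]
[-0.63735133 -0.11516987  1.78990048  0.          1.46686205  0.933445  ]
[[ 0.002  0.956  0.292  0.345]
 [ 1.    -0.002 -0.001 -0.279]
 [-0.001  0.292 -0.956  0.505]
 [ 0.     0.     0.     1.   ]] 2.025
```

View pics/w1.png

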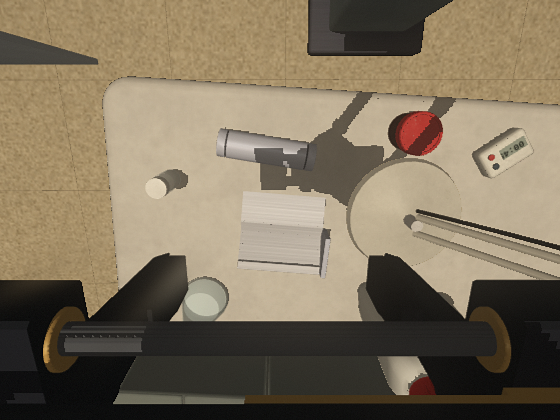

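The wrist view shows the cylinder from (218,142) to (313,155). The block spans (243,192)–(322,275) with the stop on its left end at about (326,250). The vial is at (158,187), the flask at (205,300), the pot at (416,132) and the lamp foot at (405,215). Now I'll measure these.

```bash
cat > m.py <<'E'
from h import *
import sys
c=dict(np.load(sys.argv[1]+'.npz'));T=c['T'];P=cloud(c,T)
ok=c['z_map']>0
def box(x0,x1,y0,y1,z0,z1):
    return ok&(P[...,0]>x0)&(P[...,0]<x1)&(P[...,1]>y0)&(P[...,1]<y1)&(P[...,2]>z0)&(P[...,2]<z1)
b=box(.3,.42,-.42,-.2,-.02,.02);print('bench z',np.median(P[box(.33,.36,-.4,-.2,-.02,.02)][:,2]))
Hm=np.full((420,560,3),0,np.uint8);h=np.clip(P[...,2]*1000*3+20,0,255).astype(np.uint8)
cv2.imwrite('pics/'+sys.argv[1]+'_h.png',cv2.resize(cv2.applyColorMap(h,cv2.COLORMAP_JET)[110:300,140:350],None,fx=3.5,fy=3.5,interpolation=0))
for uv in [(266,147),(225,143),(305,155),(285,210),(285,228),(285,245),(285,262),(285,268),(326,250),(158,187),(345,215)]: print(uv,P[uv[1],uv[0]].round(4))
E
python3 m.py w1
```

```text
bench z -0.0010547335241758438
(266, 147) [ 0.3931 -0.2939  0.0382]
(225, 143) [ 0.3876 -0.3509  0.0365]
(305, 155) [ 0.4043 -0.2395  0.0379]
(285, 210) [ 0.4943 -0.2663  0.0057]
(285, 228) [ 0.5242 -0.2661  0.0061]
(285, 245) [ 0.5514 -0.2661  0.0111]
(285, 262) [ 0.5754 -0.2663  0.0235]
(285, 268) [ 0.5833 -0.2663  0.0289]
(326, 250) [ 0.5454 -0.2053  0.0451]
(158, 187) [ 0.4426 -0.4388  0.0691]
(345, 215) [ 0.5049 -0.17   -0.001 ]
```

View pics/w1_h.png

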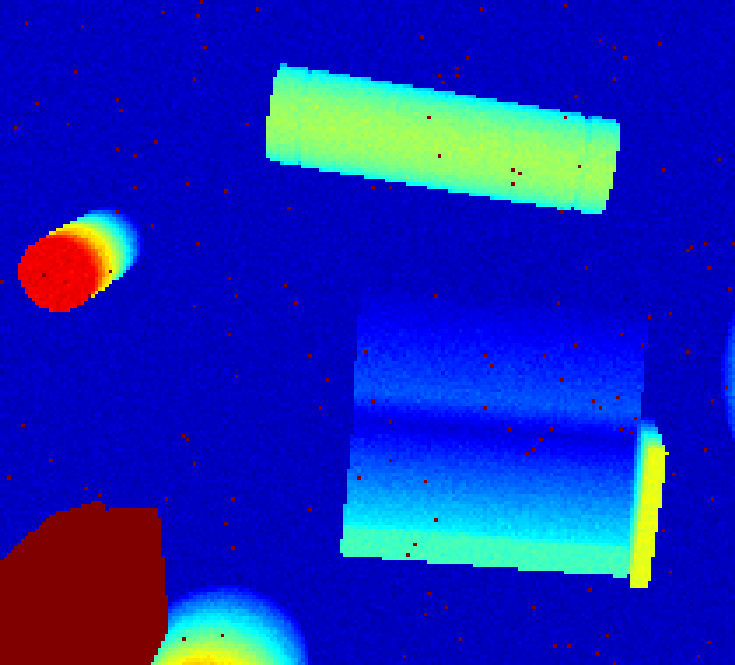

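```bash
python3 -c "
import cv2;i=cv2.imread('pics/w1.png');cv2.imwrite('pics/w1z.png',cv2.resize(i[110:300,140:350],None,fx=3.5,fy=3.5,interpolation=2))"
```

```text
(no output)
```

View pics/w1z.png

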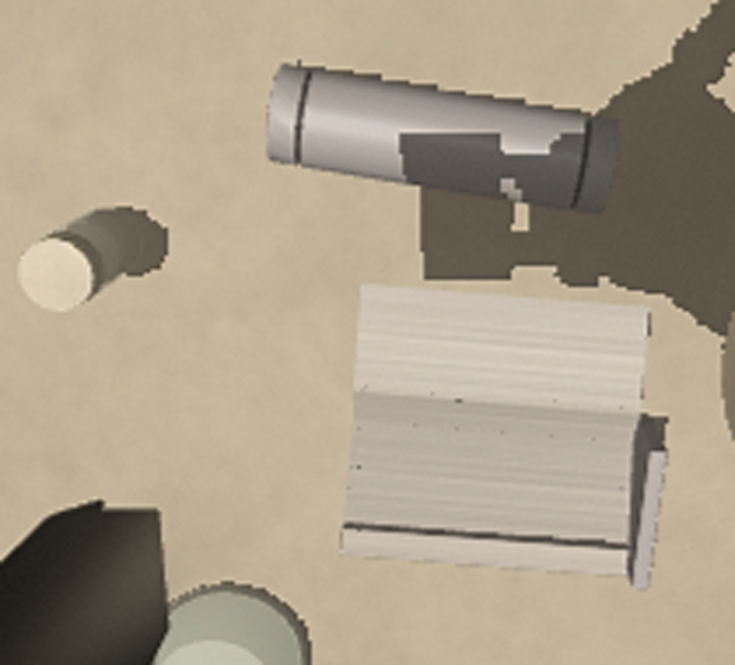

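The height map is clean: cylinder top 38 mm, wall about 30 mm, stop 45 mm. Next I'll fit the axes and positions.

```bash
cat > fit.py <<'E'
from h import *
import sys
def fit(name,cb=(.33,.46,-.40,-.2)):
    c=dict(np.load(name+'.npz'));T=c['T'];P=cloud(c,T).copy();P[...,2]+=.001
    ok=c['z_map']>0
    def box(x0,x1,y0,y1,z0,z1):
        m=ok&(P[...,0]>x0)&(P[...,0]<x1)&(P[...,1]>y0)&(P[...,1]<y1)&(P[...,2]>z0)&(P[...,2]<z1)
        m=cv2.erode(m.astype(np.uint8),np.ones((2,2)))>0
        return P[m]
    o={}
    q=box(*cb,.028,.06); m=cv2.minAreaRect((q[:,:2]*1000).astype(np.float32))
    o['cyl']=(q,m)
    o['wall']=box(.55,.62,-.38,-.215,.0305,.036)
    o['stop']=box(.48,.62,-.235,-.18,.043,.05)
    return o,P,ok
if __name__=='__main__':
    o,P,ok=fit(sys.argv[1])
    for k in('wall','stop','cyl'):
        q=o[k] if k!='cyl' else o[k][0]
        print(k,len(q),cv2.minAreaRect((q[:,:2]*1000).astype(np.float32)),q.mean(0).round(4),cv2.fitLine(q[:,:2].astype(np.float32),cv2.DIST_HUBER,0,.01,.01).ravel())
E
python3 fit.py w1
python3 - <<'E'
from h import *
c=dict(np.load('w1.npz'));P=cloud(c,c['T'])+[0,0,.001]
# yaw from edges: groove bottom/crest profile: for columns, crest = local max before the groove
for y in np.arange(-.325,-.22,.015):
    m=(abs(P[...,1]-y)<.006)&(P[...,0]>.44)&(P[...,0]<.62)&(c['z_map']>0)
    x,z=P[m][:,0],P[m][:,2]
    # far flank line fit
    f=(z>.006)&(z<.022)&(x>.54)
    a=np.polyfit(x[f],z[f],1)
    s=x<.545
    print(round(y,3),'flank slope',a[0].round(3),'x at z=.002',((.002-a[1])/a[0]).round(4), 'wall',x[(z>.027)].min().round(4),x[z>.027].max().round(4), 'zmax',z.max().round(4))
E
```

```text
wall 395 ((581.9864501953125, -276.96575927734375), (124.4638442993164, 12.885956764221191), 85.07491302490234) [ 0.5824 -0.2755  0.0318] [ 0.08138962  0.99668235  0.58236593 -0.27550754]
stop 166 ((559.4985961914062, -205.7242889404297), (7.006882667541504, 63.62724304199219), 84.96882629394531) [ 0.559  -0.2057  0.0456] [ 0.9963405  -0.08547246  0.5590488  -0.20567979]
cyl 2357 ((399.521484375, -293.565185546875), (138.19528198242188, 35.187984466552734), 80.5745620727539) [ 0.3982 -0.2943  0.037 ] [ 0.16024649  0.98707706  0.39824638 -0.29428232]
-0.325 flank slope 0.563 x at z=.002 0.5295 wall 0.5696 0.5846 zmax 0.034
-0.31 flank slope 0.577 x at z=.002 0.5312 wall 0.5703 0.5849 zmax 0.0339
-0.295 flank slope 0.56 x at z=.002 0.5319 wall 0.5713 0.5859 zmax 0.0339
-0.28 flank slope 0.536 x at z=.002 0.5324 wall 0.5733 0.588 zmax 0.0334
-0.265 flank slope 0.535 x at z=.002 0.5337 wall 0.5748 0.5895 zmax 0.0339
-0.25 flank slope 0.558 x at z=.002 0.5353 wall 0.5766 0.5898 zmax 0.0347
-0.235 flank slope 0.528 x at z=.002 0.5358 wall 0.577 0.5917 zmax 0.0339
-0.22 flank slope 0.54 x at z=.002 0.5375 wall 0.5787 0.5936 zmax 0.0337
```

```bash
cat >> h.py <<'E'
TH=-0.085;O=np.array([.5335,-.2728]);U=np.array([np.cos(TH),np.sin(TH)]);V=np.array([-np.sin(TH),np.cos(TH)])
def bw(u,v,z): return list(O+u/1000*U+v/1000*V)+[z]
def wb(p): d=np.array(p[:2])-O;return np.array([d@U,d@V])*1000
E
cat > a1.py <<'E'
from h import *
from cell import manip,inverse_kinematics as ik
C=np.array([.3994,-.2936]);n=np.array([np.cos(-.163),np.sin(-.163)])
p=C-.043*n
r0=down(-.163).as_rotvec();r1=down(TH).as_rotvec()
print(wb(C))
for q,r in[(list(p)+[.012],r0),(bw(-96,-34,.012),r1),(bw(-33,-34,.021),r1),(bw(0,-140,.02),r1),(bw(0,-90,.02),r1)]: 
    j=ik(q,r);print(np.round(q,4),None if j is None else np.round(j,2))
import sys
if len(sys.argv)>1:
    manip.set_gripper(.07)
    manip.move_pose(list(p)+[.10],r0)
    manip.move_linear(list(p)+[.012],.1)
    s=manip.state();print(s['clock'],s['tool_pos'],s['contact_force'],s['gripper_width'])
    shot('w2')
E
python3 a1.py && python3 a1.py go
```

```text
[-131.84998355  -32.10968449]
[ 0.357  -0.2866  0.012 ] [-0.73  0.13  2.25 -0.    0.77 -2.14]
[ 0.435  -0.2985  0.012 ] [-0.65  0.24  2.1  -0.    0.8  -2.13]
[ 0.4977 -0.3039  0.021 ] [-0.59  0.32  1.98 -0.    0.84 -2.08]
[ 0.5216 -0.4123  0.02  ] [-0.71  0.45  1.79 -0.    0.9  -2.19]
[ 0.5259 -0.3625  0.02  ] [-0.64  0.41  1.85 -0.    0.88 -2.13]
[-131.84998355  -32.10968449]
[ 0.357  -0.2866  0.012 ] [-0.73  0.13  2.25 -0.    0.77 -2.14]
[ 0.435  -0.2985  0.012 ] [-0.65  0.24  2.1  -0.    0.8  -2.13]
[ 0.4977 -0.3039  0.021 ] [-0.59  0.32  1.98 -0.    0.84 -2.08]
[ 0.5216 -0.4123  0.02  ] [-0.71  0.45  1.79 -0.    0.9  -2.19]
[ 0.5259 -0.3625  0.02  ] [-0.64  0.41  1.85 -0.    0.88 -2.13]
4.5583 [ 0.35748867 -0.28706772  0.01255692] [ 0.16254535 -0.01627871  0.56808039] 0.0700655102750098
```

View pics/w2.png

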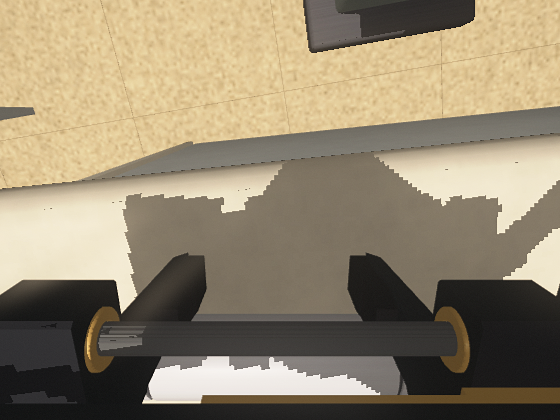

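The fingers (tips at about (190,260) and (365,260)) are down behind the cylinder, which is at the bottom of the picture around (280,370). I'll push it along the flat and square it to the block on the way.

```bash
python3 - <<'E'
from h import *
from cell import manip
def rep():
    s=manip.state();print(round(s['clock'],2),wb(s['tool_pos']).round(1),s['tool_pos'][2].round(4),s['contact_force'].round(1))
r1=down(TH).as_rotvec()
s=manip.state();n=np.array([np.cos(-.163),np.sin(-.163)])
p=s['tool_pos'][:2]+.03*n
manip.move_linear(list(p)+[.012],.03);rep()
manip.move_linear(bw(-105,-37,.012),.04,r1);rep()
shot('w3')
E
python3 -c "
import numpy as np
from h import *
c=dict(np.load('w3.npz'));P=cloud(c,c['T']);m=(P[...,2]>.02)&(P[...,2]<.045)&(c['z_map']>0)&(P[...,0]>.4);q=P[m];print(len(q),q.max(0) if len(q) else 0)"
```

```text
5.78 [-144.4  -31.5] 0.0119 [-0.1 -0.7 -0.6]
6.92 [-105.2  -36.9] 0.0119 [-0.2  0.3 -0.2]
13401 [ 0.4825111  -0.24364093  0.04498763]
```

View pics/w3.png

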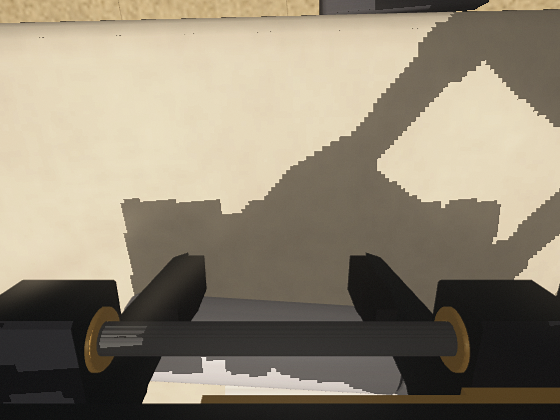

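The cylinder's near edge runs from (210,296) to (350,305), so it has rolled slightly ahead and is still tilted. I'll quantify that.

```bash
cat > cylfit.py <<'E'
from h import *
import sys
from scipy.optimize import least_squares
c=dict(np.load(sys.argv[1]+'.npz'));P=cloud(c,c['T'])+[0,0,.001]
B=np.stack([(P[...,:2]-O)@U,(P[...,:2]-O)@V,P[...,2]],-1)*1000
u0,u1=map(float,sys.argv[2:4]);z0,z1=map(float,sys.argv[4:6])
m=(c['z_map']>0)&(B[...,0]>u0)&(B[...,0]<u1)&(B[...,1]>-130)&(B[...,1]<64)&(B[...,2]>z0)&(B[...,2]<z1)
m=cv2.erode(m.astype(np.uint8),np.ones((2,2)))>0
q=B[m]
# axis: u=a+b*v, z=h+k*v ; r=20
f=lambda p:np.hypot((q[:,0]-p[0]-p[1]*q[:,1])*np.cos(p[1]),q[:,2]-p[2]-p[3]*q[:,1])-20
r=least_squares(f,[q[:,0].mean(),0,float(sys.argv[6]),0],loss='soft_l1',f_scale=1)
g=abs(f(r.x))<2
print(len(q),g.sum(),'u0,slope,z,kz',r.x.round(3),'rms',np.sqrt((f(r.x)[g]**2).mean()).round(2),'v range',np.percentile(q[g][:,1],[0,1,99,100]).round(1))
E
python3 cylfit.py w1 -165 -100 25 45 20
python3 cylfit.py w3 -110 -40 22 45 20
```

```text
2497 2446 u0,slope,z,kz [-1.29694e+02  7.90000e-02  1.97270e+01 -0.00000e+00] rms 0.74 v range [-101.8  -99.6   35.2   37.5]
9907 9047 u0,slope,z,kz [-6.8837e+01  7.1000e-02  1.9774e+01 -2.0000e-03] rms 0.57 v range [-104.3  -87.    20.3   24.4]
```

```bash
python3 - <<'E'
from h import *
from cell import manip
def rep():
    s=manip.state();print(round(s['clock'],2),wb(s['tool_pos']).round(1),s['tool_pos'][2].round(4),s['contact_force'].round(1))
manip.move_linear(bw(-92,-37,.013),.03);rep()
shot('w4')
manip.move_linear(bw(-75,-37,.0155),.03);rep()
shot('w5')
E
python3 cylfit.py w4 -95 -30 24 50 22
python3 cylfit.py w5 -75 -20 26 50 25
```

```text
7.56 [-93.2 -36.8] 0.0128 [-6.7 -0.2  3.7]
8.33 [-77.2 -36.3] 0.0151 [-8.4  0.2  5.1]
8946 8262 u0,slope,z,kz [-6.2935e+01 -0.0000e+00  2.0742e+01 -1.0000e-03] rms 0.51 v range [-106.6  -87.8   16.3   21.6]
9593 9218 u0,slope,z,kz [-4.6880e+01 -2.0000e-03  2.5005e+01 -1.0000e-03] rms 0.5 v range [-106.1  -87.1   16.6   24. ]
```

View pics/w5.png

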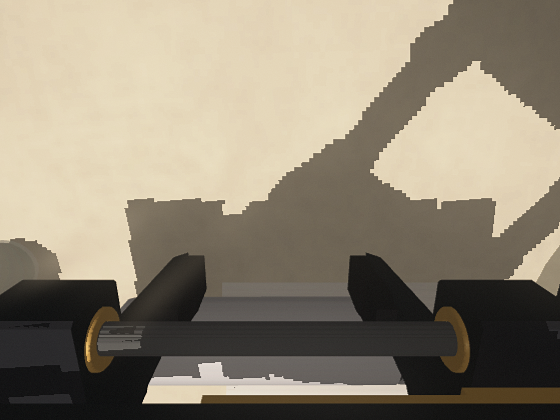

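The cylinder is now square to the block (slope about 0) and climbing: u = -47 mm, z = 25 mm, as the ramp predicts. Next is pushing it over the crest.

```bash
python3 - <<'E'
from h import *
from cell import manip
def rep():
    s=manip.state();print(round(s['clock'],2),wb(s['tool_pos']).round(1),s['tool_pos'][2].round(4),s['contact_force'].round(1))
manip.move_linear(bw(-55,-37,.0185),.025);rep()
manip.move_linear(bw(-43,-37,.020),.02);rep()
shot('w6')
manip.move_linear(bw(-34,-37,.021),.02);rep()
manip.dwell(.3);rep()
shot('w7')
E
python3 cylfit.py w6 -50 15 29 60 31
python3 cylfit.py w7 -30 35 27 60 25
```

```text
9.34 [-57.6 -36.3] 0.0181 [-9.7  2.1  7.5]
10.1 [-42.7 -37. ] 0.02 [-0.3 -0.4  0.1]
10.75 [-33.9 -37. ] 0.021 [-0.2 -0.2  0.4]
11.05 [-34.1 -37. ] 0.0209 [-0.3 -0.3 -1.1]
10606 9303 u0,slope,z,kz [-1.9120e+00 -8.0000e-03  2.4692e+01 -2.0000e-03] rms 0.79 v range [-96.8 -91.9  21.   24.9]
8316 8047 u0,slope,z,kz [ 4.7600e-01 -0.0000e+00  2.4879e+01 -1.0000e-03] rms 0.5 v range [-96.2 -89.1  18.1  24.8]
```

View pics/w7.png

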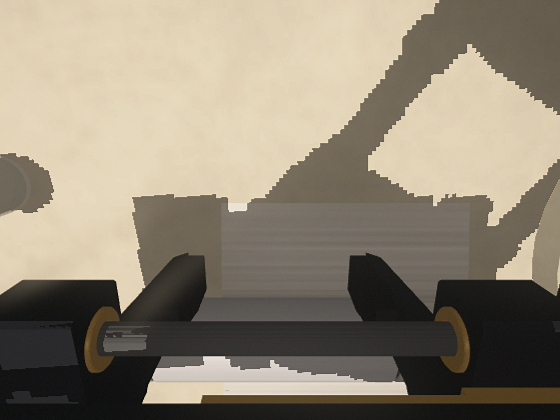

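The cylinder is seated: u = 0.5 mm, z = 24.9 mm, parallel to the groove. I'll back off, lift, shut the fingers and look for the right end.

```bash
python3 - <<'E'
from h import *
from cell import manip
r1=down(TH).as_rotvec()
manip.move_linear(bw(-46,-37,.023),.05)
manip.move_linear(bw(-80,-40,.16),.15)
manip.move_pose(bw(-85,-70,.27),r1)
manip.set_gripper(0.0,20)
s=manip.state();print(s['clock'],s['gripper_width'],s['contact_force'])
shot('w8')
E
python3 cylfit.py w8 -30 30 28 60 25
```

```text
14.1917 0.0003114441108133159 [ 0.13642348 -0.78583976  0.06320735]
2880 2849 u0,slope,z,kz [ 5.4900e-01  1.0000e-03  2.4696e+01 -1.0000e-03] rms 0.7 v range [-106.2 -104.9   30.7   32.5]
```

View pics/w8.png

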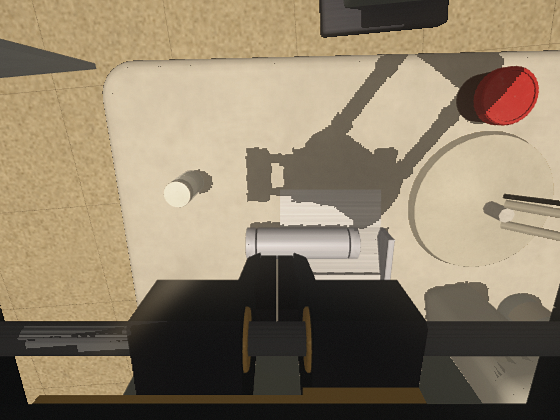

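The cylinder's right end is at v ≈ -106.5 mm ((247,243) in the picture), so it has about 33 mm to go. The vial, pot and lamp are unmoved.

```bash
python3 - <<'E'
from h import *
from cell import manip
r1=down(TH).as_rotvec()
def rep():
    s=manip.state();f=s['contact_force'];fv=f[:2]@V
    print(round(s['clock'],2),wb(s['tool_pos']).round(1),s['tool_pos'][2].round(4),'fv',fv.round(2),f.round(1));return fv,s['clock']
manip.move_pose(bw(0,-138,.14),r1)
manip.move_linear(bw(0,-138,.02),.1);f0,_=rep()
manip.move_linear(bw(0,-115,.02),.04);rep()
manip.move_linear(bw(0,-102,.02),.03);rep()
v=-102
while v<-82:
    v+=1.5;manip.move_linear(bw(0,v,.02),.02);f,t=rep()
    if f-f0<-5 or t>32: break
shot('w9')
E
python3 cylfit.py w9 -30 30 29 60 25
```

```text
16.31 [   0.7 -138.5] 0.021 fv 0.07 [-0.3  0.1  0.3]
17.03 [ 1.000e-01 -1.147e+02] 0.0201 fv -0.74 [-0.7 -0.7 -0.2]
17.62 [  -0.  -101.4] 0.02 fv 0.16 [-0.5  0.2  0. ]
17.87 [  -0.  -100.4] 0.02 fv -0.75 [-0.5 -0.7  0.1]
18.12 [ -0. -99.] 0.0199 fv -2.97 [-0.8 -2.9  0.9]
18.37 [ -0.  -97.4] 0.02 fv -2.26 [-0.  -2.3 -0.5]
18.62 [ -0.  -95.8] 0.02 fv -2.16 [-0.1 -2.2  0.3]
18.87 [ -0.  -94.3] 0.02 fv -1.96 [ 0.2 -2.  -0. ]
19.12 [ -0.  -92.8] 0.02 fv -2.13 [-0.3 -2.1  0.9]
19.37 [  0.  -91.8] 0.02 fv -3.68 [-0.8 -3.6 -1. ]
19.62 [  0.2 -91.7] 0.0202 fv -8.79 [-1.2 -8.7 -1.3]
16446 14579 u0,slope,z,kz [ 0.851 -0.026 24.944 -0.029] rms 0.69 v range [-104.8  -96.2   28.4   34.1]
```

View pics/w9.png

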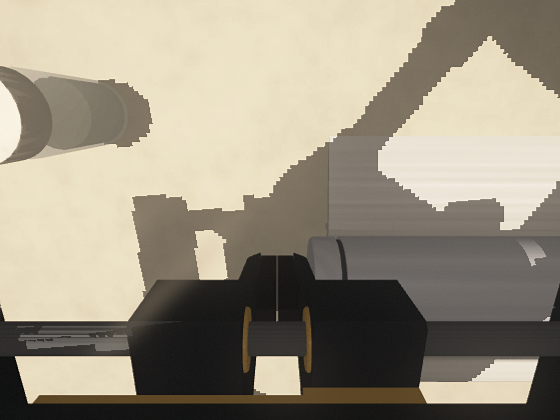

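The force jumped from a steady 2 N slide to 9 N at TCP v = -91.7 mm. With the 17 mm finger half-thickness, that puts the cylinder's end at -75 mm, as it should be at the stop. I'll back off endwise, lift and verify.

```bash
python3 - <<'E'
from h import *
from cell import manip
r1=down(TH).as_rotvec()
manip.move_linear(bw(0,-115,.02),.05)
manip.move_linear(bw(0,-125,.14),.15)
manip.move_pose(bw(-105,-70,.29),r1)
manip.dwell(.2)
s=manip.state();print(s['clock'],s['contact_force'])
shot('w10')
E
python3 cylfit.py w10 -30 30 28 60 25
python3 - <<'E'
from h import *
c=dict(np.load('w10.npz'));P=cloud(c,c['T'])+[0,0,.001]
B=np.stack([(P[...,:2]-O)@U,(P[...,:2]-O)@V,P[...,2]],-1)*1000
m=(abs(B[...,0])<6)&(c['z_map']>0)&(B[...,1]>40)&(B[...,1]<80)&(B[...,2]>30)
q=B[m];q=q[np.argsort(q[:,1])]
print([tuple(x[1:].round(0)) for x in q[::max(1,len(q)//40)]])
i=cv2.imread('pics/w10.png');cv2.imwrite('pics/w10z.png',cv2.resize(i[170:330,180:420],None,fx=3.3,fy=3.3,interpolation=2))
E
```

```text
22.25 [-0.25808079  0.12597062 -0.96388803]
2357 2335 u0,slope,z,kz [ 5.4300e-01 -1.0000e-03  2.4749e+01 -3.0000e-03] rms 0.7 v range [-74.1 -71.6  62.6  63.9]
[(np.float64(40.0), np.float64(44.0)), (np.float64(41.0), np.float64(46.0)), (np.float64(41.0), np.float64(44.0)), (np.float64(42.0), np.float64(45.0)), (np.float64(43.0), np.float64(44.0)), (np.float64(44.0), np.float64(44.0)), (np.float64(44.0), np.float64(44.0)), (np.float64(45.0), np.float64(45.0)), (np.float64(46.0), np.float64(45.0)), (np.float64(46.0), np.float64(45.0)), (np.float64(47.0), np.float64(45.0)), (np.float64(48.0), np.float64(43.0)), (np.float64(49.0), np.float64(44.0)), (np.float64(50.0), np.float64(46.0)), (np.float64(50.0), np.float64(43.0)), (np.float64(52.0), np.float64(42.0)), (np.float64(52.0), np.float64(43.0)), (np.float64(53.0), np.float64(44.0)), (np.float64(53.0), np.float64(41.0)), (np.float64(54.0), np.float64(45.0)), (np.float64(55.0), np.float64(44.0)), (np.float64(56.0), np.float64(44.0)), (np.float64(57.0), np.float64(45.0)), (np.float64(57.0), np.float64(44.0)), (np.float64(58.0), np.float64(45.0)), (np.float64(59.0), np.float64(43.0)), (np.float64(59.0), np.float64(45.0)), (np.float64(60.0), np.float64(45.0)), (np.float64(61.0), np.float64(44.0)), (np.float64(62.0), np.float64(45.0)), (np.float64(63.0), np.float64(44.0)), (np.float64(63.0), np.float64(42.0)), (np.float64(64.0), np.float64(44.0)), (np.float64(65.0), np.float64(44.0)), (np.float64(65.0), np.float64(45.0)), (np.float64(66.0), np.float64(46.0)), (np.float64(66.0), np.float64(46.0)), (np.float64(67.0), np.float64(47.0)), (np.float64(68.0), np.float64(45.0)), (np.float64(69.0), np.float64(46.0)), (np.float64(70.0), np.float64(45.0)), (np.float64(70.0), np.float64(46.0)), (np.float64(71.0), np.float64(45.0)), (np.float64(72.0), np.float64(45.0))]
```

View pics/w10.png

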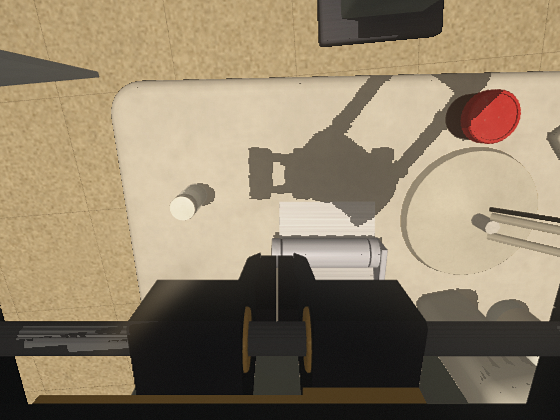

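View pics/w10z.png

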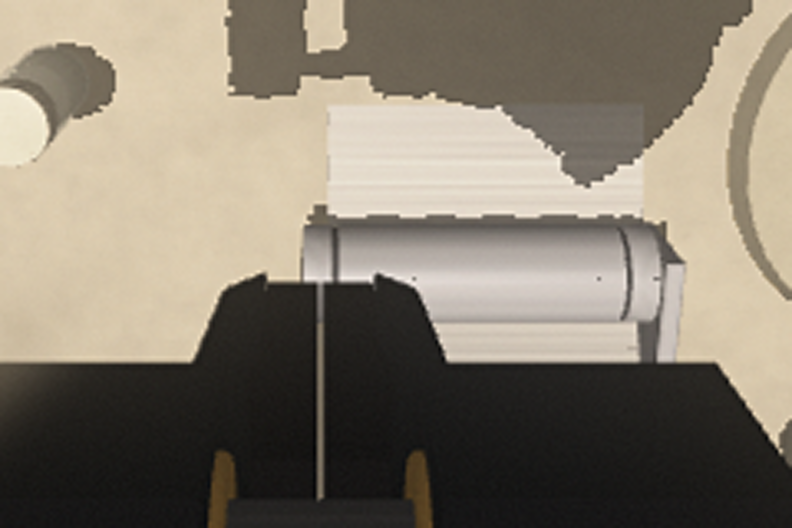

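There is no gap between the cylinder and the stop. The ends are at v ≈ -75 and +65 mm, the axis is at z = 24.7 mm, and the bystanders stand where they were. Handing in.

```bash
python3 -c "
from cell import order,manip
order.close_job();print(manip.state()['clock'])"
```

```text
the job is handed in; nothing more can be done
the job is handed in; nothing more can be done
```

I rolled the cylinder up the ramp and over the crest into the groove with two open fingertips. I then shut the fingers, pushed it endwise against the stop, backed off, and handed in at about 22 s on the clock.

**Last checks**
- **Seating:** the axis is 0.5 mm from the groove line, 24.7 mm up and parallel to the groove.
- **Stop:** the push force jumped from a steady 2 N while sliding to 9 N when it reached the stop. In the last picture, taken after letting go, the depth readings show no gap. The cylinder measures about -74 to +64 mm along the groove with its edge pixels trimmed, which fits -75 to +65 mm.
- **Bystanders:** the vial, pot and lamp look unmoved in the last picture. The flask, timer, plate and bottle were hidden or out of view there, so I did not recheck them. The arm stayed clear of where I had located the flask.

**What did not go as planned**
- **Squaring on the flat:** the cylinder did not square up there and stayed about 4° off, but the ramp's foot squared it.
- **Start of the endwise push:** the force read near zero at the first pauses, so I could not see when the fingers first touched the cylinder. The final position still agrees.

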